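Clear the painting table: wet roundels to the drying rack, tipped paint bottles upright

ROBOT

A 6-joint arm with a two-finger parallel gripper is mounted at the origin on the work surface. World frame = base frame: x ahead of the robot, y to its left, z up, the work surface at z = 0. Lengths are in m, angles in rad, forces in N, time in s.
With the tool pointing down it reaches from about 0.275 to 1 m from the base axis. Payload 8.4 kg.
Tool frame: the origin (TCP) lies on the centre line of the jaws, within the pads' length; the fingertips stand 17 mm ahead of it and the grasp point (between the pads) lies 2 mm behind it (bot.tcp_to_tips is the z of the fingertips in the tool frame, in m); z points along the fingers, y is the line along which they close (so a half turn about z gives the same grasp; the last joint's range is limited). The gripper opens to 85 mm and grips with 20 to 120 N. Pads are 22 mm wide; open, the fingers measure 114 mm over their backs; the gripper's body (76 mm by 85 mm) begins 54 mm behind the grasp point. The pads swing forward as they close: fully open they stand 13 mm farther back than shut.
Start: joints at [1.175, 0.353, 1.633, -0, 1.155, -0.002], TCP at [0.24, 0.577, 0.248] pointing down, gripper open.
Joint ranges: [-2.63, 2.63], [-0.92, 2.1], [0.06, 2.66], [-1.3, 4.44], [0, 2.69], [-3.02, 3.02]. Speed limits (rad/s): [2.22, 2.22, 2.79, 3.14, 3.14, 3.14].

INTERFACE

Orientations are given as a unit quaternion [x, y, z, w].
In Python, from workcell import bot, hand, kinematics, get_obs, vision, hand_in gives the robot as it stands. The module is installed in compiled form; this text tells all that it offers. Calls block until the motion is done:
- bot.reach(position, orientation): joint-space move of the TCP to a pose.
- bot.servo_line(position, ori=None, velocity=0.15): straight line of the TCP; ori=None keeps the orientation; velocity is the mean speed in m/s.
- bot.goto_joints(angles): joint-space move.
- hand.move_gripper(opening, strength=None): finger opening in m; strength is the grip in N (None keeps the last); returns when the fingers have stopped.
- bot.dwell(seconds).
- kinematics.solve_ik(position, orientation): joint angles nearest the present ones, or None.
- get_obs(): the state.
- vision.read_camera(name): name is "scene" or "top" or "wrist"; returns a dict with "frame" (480x640x3 uint8, red, green, blue), "intrinsics" (3x3 intrinsics, pixels), "view" (4x4, takes a point from world to camera coordinates). Camera axes: x right, y down, z forward; pixel columns grow to the right and rows downward; lengths in m; the calibration is good to about 2 mm. A picture is of the moment at which its call begins. There is no depth.
A pose or a line that the arm cannot do raises bot.IKError and nothing moves.
- hand_in(): hands the job in; it is judged then, once.
The state is a dict: "time_s": time; "joint_pos": joint angles; "joint_vel": joint speeds; "joint_efforts": joint torques, N m; "position": TCP position; "orientation": TCP orientation; "wrist_force": force on the tool from outside, world axes, zero at the start; "ft_torque": the same for the moment, N m; "gripper_width": finger opening in m; "grip_force": force on a finger pad.
Only numpy, scipy, OpenCV 4.12 (cv2) and the standard library are available. Lean on these libraries where they do the work, as an engineer would, in place of code of your own. Each camera call takes 0.05 s, during which the arm holds its last target. There are 200 camera calls.

TASK

The two painted roundels on the painting board are still wet, so the gripper must never touch them: slide the spatula under each one, carry it to the drying rack and leave it lying level, painted side up and centred over a slot, one roundel to each slot, then lay the spatula back with its blade flat in the middle of the cork mat. Stand every tipped paint bottle upright in the grey bottle tray, in the free places between or beside the bottles already standing there, and finish with all the bottles in the tray upright. Do not disturb the plant pot, the brush mug or the red stone.

Things in the scene. Friction and masses are not known exactly. Their poses are not given: they have to be found in the camera images.
- spatula: Cranked spatula standing on its flat steel blade: 90 (x) x 50 (y) x 2.5 mm. Origin: centre of the blade's underside; x to the free front edge at +45 mm. A 16 mm wide shank rises from the rear edge to a black handle parallel to the blade, 18 mm wide, 16 mm tall, from x = -75 to -165 mm, its centre line 50 mm above the origin; grip it near x = -105 mm. 126 g, balanced 25 mm behind the origin.
- mat: Fixed cork mat, 140 (x) x 100 (y) x 3 mm, the spatula's place: at the start the blade lies on it, pointing roughly along the mat's x. Origin: centre of its underside, on the table.
- board: Fixed plywood painting board, 210 (x) x 270 (y) x 6 mm; origin: centre of its underside, on the table. A wooden ledge along its far (+x) edge, from x = 95 to 105 mm, reaches 21 mm above the table: a stop to push a roundel against. The other edges are open.
- roundel1: Painted wooden disc, 100 mm diameter, 10 mm thick, 70 g, a flower on top. Its lower rim is bevelled (flat underside 88 mm in diameter, bevel 4 mm high, 6 mm deep), so a thin blade gets under the rim. Origin: centre of the underside, z up. Wet paint: only the spatula may lift it. Starts on the board's left (+y) half.
- roundel2: Like roundel1; starts on the board's right (-y) half.
- rack: Fixed drying rack of four slats 130 mm long (x), 8 mm thick, 30 mm high, centred at y = -92, -22, 22, 92 mm; two cross bars 8 mm high lie on the table. Each outer pair is a slot: the blade can sink between its slats, leave the roundel across them and be drawn out towards -x. Origin: middle, on the table. x points away from the robot.
- slot_left (a point): Point midway between the left pair of slats (at y = 22 and 92 mm of the rack; 62 mm free between them), level with their top edges, 30 mm above the table. A roundel rests with its origin here. Axes as the rack's.
- slot_right (a point): The same for the right pair of slats (y = -22 and -92 mm).
- lane: Fixed grey plastic bottle tray, a lane 76 mm wide (x) and 346 mm long (y) outside, 68 x 338 mm inside, floor 4 mm thick, long rims 12 mm and end walls 60 mm above the table. Origin: centre of its underside. x points away from the robot.
- bottle1: Square white paint bottle, 40 x 40 mm body 85 mm tall, thin neck, round black cap of 28 mm diameter from 90 to 120 mm (total height 120 mm), 160 g. Origin: centre of its bottom face; z runs up to the cap. Starts tipped over, lying on the table on one flat side in front of the tray, cap roughly towards the robot; may be absent.
- bottle2: Square white paint bottle, 40 x 40 mm body 85 mm tall, thin neck, round black cap of 28 mm diameter from 90 to 120 mm (total height 120 mm), 160 g. Origin: centre of its bottom face; z runs up to the cap. Starts tipped over, lying on the table on one flat side in front of the tray, cap roughly towards the robot; may be absent.
- bottle3: Square white paint bottle, 40 x 40 mm body 85 mm tall, thin neck, round black cap of 28 mm diameter from 90 to 120 mm (total height 120 mm), 160 g. Origin: centre of its bottom face; z runs up to the cap. Starts tipped over, lying on the table on one flat side in front of the tray, cap roughly towards the robot; may be absent.
- standing1: Square white paint bottle, 40 x 40 mm body 85 mm tall, thin neck, round black cap of 28 mm diameter from 90 to 120 mm (total height 120 mm), 160 g. Origin: centre of its bottom face; z runs up to the cap. Starts standing in the tray.
- standing2: Square white paint bottle, 40 x 40 mm body 85 mm tall, thin neck, round black cap of 28 mm diameter from 90 to 120 mm (total height 120 mm), 160 g. Origin: centre of its bottom face; z runs up to the cap. Starts standing in the tray.
- plant_pot: White plant pot with a green cactus, 76 mm diameter, 125 mm tall, beyond the rack. Bystander. Origin: centre of its underside.
- brush_mug: Blue mug full of brushes, 72 mm diameter, brushes up to 170 mm, beyond the board. Bystander. Origin: centre of its underside.
- stone: Red painted stone, 64 mm diameter, 23 mm high, beyond the rack. Bystander. Origin: centre of its underside.

How it is judged:
On the way, in this order (a step that is already met when the one before it is completed fails the run):
1. a roundel is carried on the spatula, lifted clear of the board (((contact force between roundel1 and spatula above 0.2 N and height (world z) of roundel1 above 0.04 m) or (contact force between roundel2 and spatula above 0.2 N and height (world z) of roundel2 above 0.04 m))), for 0.2 s.
2. both roundels lie on the drying rack (((x of roundel1 in the frame of slot_left between -0.03 and 0.03 m and y of roundel1 in the frame of slot_left between -0.012 and 0.012 m and z of roundel1 in the frame of slot_left between -0.005 and 0.005 m and angle between roundel1's own z axis and vertical below 0.1 rad) or (x of roundel1 in the frame of slot_right between -0.03 and 0.03 m and y of roundel1 in the frame of slot_right between -0.012 and 0.012 m and z of roundel1 in the frame of slot_right between -0.005 and 0.005 m and angle between roundel1's own z axis and vertical below 0.1 rad)) and ((x of roundel2 in the frame of slot_left between -0.03 and 0.03 m and y of roundel2 in the frame of slot_left between -0.012 and 0.012 m and z of roundel2 in the frame of slot_left between -0.005 and 0.005 m and angle between roundel2's own z axis and vertical below 0.1 rad) or (x of roundel2 in the frame of slot_right between -0.03 and 0.03 m and y of roundel2 in the frame of slot_right between -0.012 and 0.012 m and z of roundel2 in the frame of slot_right between -0.005 and 0.005 m and angle between roundel2's own z axis and vertical below 0.1 rad))), for 0.2 s.
At the end, for the whole second after the job is handed in: One roundel lies face up on each rack slot: level within 6 degrees, within 12 mm across the slot and 30 mm along it. The spatula's blade lies flat on the mat, centre within 30 mm of the mat's. Every bottle stands still on the tray's floor, upright within 4.5 degrees (all of step 2 and x of bottle1 in the frame of lane between -0.03 and 0.03 m and y of bottle1 in the frame of lane between -0.165 and 0.165 m and z of bottle1 in the frame of lane between -0.002 and 0.009 m and angle between each of bottle1, bottle2, bottle3, standing1, standing2, spatula's own z axis and vertical below 0.08 rad and linear speed of each of bottle1, bottle2, bottle3, standing1, standing2 below 0.03 m/s and x of bottle2 in the frame of lane between -0.03 and 0.03 m and y of bottle2 in the frame of lane between -0.165 and 0.165 m and z of bottle2 in the frame of lane between -0.002 and 0.009 m and x of bottle3 in the frame of lane between -0.03 and 0.03 m and y of bottle3 in the frame of lane between -0.165 and 0.165 m and z of bottle3 in the frame of lane between -0.002 and 0.009 m and x of standing1 in the frame of lane between -0.03 and 0.03 m and y of standing1 in the frame of lane between -0.165 and 0.165 m and z of standing1 in the frame of lane between -0.002 and 0.009 m and x of standing2 in the frame of lane between -0.03 and 0.03 m and y of standing2 in the frame of lane between -0.165 and 0.165 m and z of standing2 in the frame of lane between -0.002 and 0.009 m and horizontal distance between spatula and mat below 0.03 m and z of spatula in the frame of mat below 0.008 m); the robot touches nothing.
It fails at once if the gripper or arm touched a wet roundel (contact force between any of roundel1, roundel2 and the fingers above 0.1 N or contact force between any of roundel1, roundel2 and the arm above 0.1 N).
It fails at once if a bystander was moved by more than 40 mm (distance of any of plant_pot, brush_mug, stone from where it was at the start of the episode above 0.04 m).
Of bottle1, bottle2, bottle3 only 2 to 3 are there at a start; the rules pass over those that are not, and their reading is None.
At some moment in a run one of bottle1, bottle2, bottle3 may be knocked a few centimetres aside while the robot is not near it.
It also fails if it takes over 210 s, if anything falls off the work surface, if the arm or the gripper's body presses on something with over 40 N, if the wrist force passes 120 N, or if a joint passes its speed limit or range.

## Working session

There is one attempt and no reset: what is moved stays moved. The work goes in short steps, each a Python script; the robot and the scene stay as the last script left them, time stands still between calls to the robot, and variables do not carry over. Pictures are saved under pics/ and viewed, at most 14 in all, crops included, and the job is handed in when it is done.

```bash
mkdir -p pics; python3 - <<'E'
from workcell import bot, hand, kinematics, get_obs, vision
import cv2,numpy as np,json
for n in ["scene","top"]:
    c=vision.read_camera(n); cv2.imwrite(f"pics/{n}0.png",c["frame"][:,:,::-1])
    print(n,np.round(c["intrinsics"],2).tolist(),np.round(c["view"],4).tolist())
    json.dump({"K":np.array(c["intrinsics"]).tolist(),"V":np.array(c["view"]).tolist()},open(f"cal_{n}.json","w"))
print(get_obs())
E
```

```text
scene [[439.98, 0.0, 318.16], [0.0, 439.98, 236.93], [0.0, 0.0, 1.0]] [[0.3858, 0.9224, -0.0158, -0.251], [0.7348, -0.3176, -0.5993, -0.4072], [-0.5578, 0.2196, -0.8004, 1.4728], [0.0, 0.0, 0.0, 1.0]]
top [[538.42, 0.0, 316.69], [0.0, 538.42, 236.09], [0.0, 0.0, 1.0]] [[0.024, -0.9997, -0.0038, 0.0049], [-0.9968, -0.0236, -0.0762, 0.6091], [0.0761, 0.0056, -0.9971, 1.2145], [0.0, 0.0, 0.0, 1.0]]
{'time_s': 0.1, 'joint_pos': array([ 1.17455597e+00,  3.53583065e-01,  1.63403478e+00, -2.83252996e-05,
        1.15521248e+00, -2.39459814e-03]), 'joint_vel': array([-1.31193771e-05, -4.25369254e-04, -2.52096027e-03, -1.48295923e-03,
       -2.37284134e-04, -1.78364274e-03]), 'joint_efforts': array([ 4.15951999e-04, -6.06362343e+01, -3.42824686e+01,  2.39708584e-05,
        3.98026066e-03, -1.02701497e-05]), 'position': array([0.23969092, 0.57678274, 0.24764483]), 'orientation': array([ 1.95646960e-01,  9.80674199e-01, -6.09149184e-04, -1.09832640e-04]), 'wrist_force': array([ 0.09949707, -1.12280321, -0.34861254]), 'ft_torque': array([-0.01548595,  0.025844  , -0.02324436]), 'grip_force': 0.0, 'gripper_width': 0.085523959541807}
```

View pics/scene0.png

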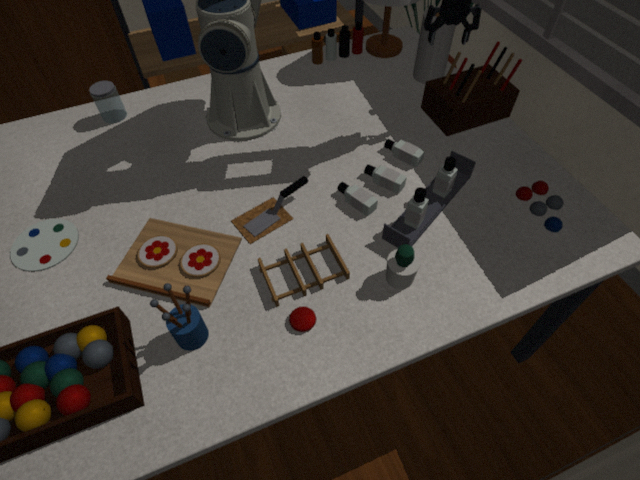

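View pics/top0.png

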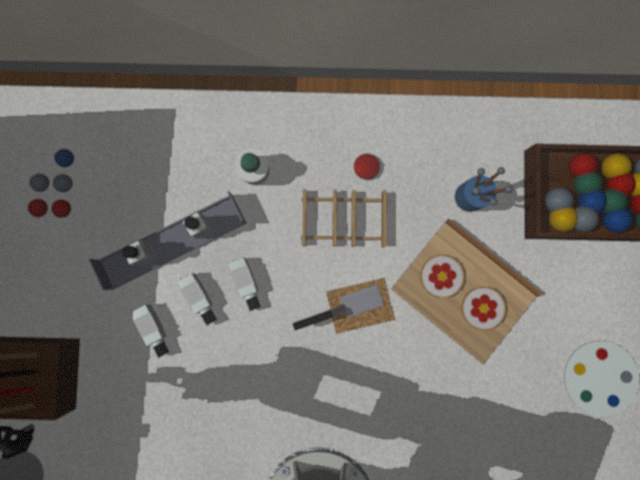

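```bash
cat > h.py <<'E'
import numpy as np,cv2,json
from scipy.spatial.transform import Rotation as R
from workcell import bot,hand,kinematics,get_obs,vision,hand_in
def down(psi):
    "tool z down, closing axis (tool y) at world angle psi"
    y=np.array([np.cos(psi),np.sin(psi),0]);z=np.array([0,0,-1.]);x=np.cross(y,z)
    return R.from_matrix(np.c_[x,y,z]).as_quat()
def shot(cam,name):
    c=vision.read_camera(cam);cv2.imwrite(f"pics/{name}.png",c["frame"][:,:,::-1])
    json.dump({"K":np.array(c["intrinsics"]).tolist(),"V":np.array(c["view"]).tolist()},open(f"pics/{name}.json","w"))
    return c["frame"]
def cal(name):
    d=json.load(open(f"pics/{name}.json"));return np.array(d["K"]),np.array(d["V"])
def ray(name,px):
    K,V=cal(name);d=V[:3,:3].T@np.linalg.solve(K,[px[0],px[1],1]);return -V[:3,:3].T@V[:3,3],d
def onz(name,px,z):
    o,d=ray(name,px);return o+d*(z-o[2])/d[2]
def proj(name,P):
    K,V=cal(name);p=K@(V[:3,:3]@np.asarray(P,float)+V[:3,3]);return p[:2]/p[2]
def tri(obs):
    A=np.zeros((3,3));b=np.zeros(3)
    for n,p in obs:
        o,d=ray(n,p);d=d/np.linalg.norm(d);M=np.eye(3)-np.outer(d,d);A+=M;b+=M@o
    return np.linalg.solve(A,b)
E
python3 - <<'E'
from h import *
import shutil
for n in ("scene","top"): shutil.copy(f"cal_{n}.json",f"pics/{n}0.json")
for nm,p in {"tray":(.52,.30,.45),"tray2":(.52,.22,.45),"rack":(.56,-.06,.45),"rack2":(.50,-.12,.45),"board":(.46,-.28,.45)}.items():
    a=np.arctan2(p[1],p[0])
    for psi in (0,a):
        try: bot.reach(p,down(psi));break
        except bot.IKError as e: print(nm,e)
    shot("wrist",nm); K,V=cal(nm);print(nm,get_obs()["time_s"],-V[:3,:3].T@V[:3,3],V[2,:3],get_obs()["joint_pos"].round(2))
top=cv2.imread("pics/top0.png")
ims=[cv2.imread(f"pics/{n}.png") for n in ("tray","rack","board","rack2")]
cv2.imwrite("pics/mont.png",cv2.resize(np.vstack([np.hstack(ims[:2]),np.hstack(ims[2:])]),(800,600)))
E
```

```text
tray 1.775 [0.5193215  0.37438905 0.57680665] [ 2.17749066e-04 -2.88333478e-01 -9.57530030e-01] [0.52 0.19 1.41 0.   1.54 0.52]
tray2 2.2417 [0.51970483 0.29329526 0.57754812] [ 6.27539134e-04 -2.87833832e-01 -9.57680161e-01] [0.4  0.13 1.49 0.   1.52 0.4 ]
rack 3.3833 [0.5600409  0.01473601 0.57757395] [ 0.00110103 -0.28745592 -0.95779324] [-0.11  0.13  1.49  0.    1.52 -0.11]
rack2 3.8667 [ 0.49955164 -0.04594697  0.57807694] [ 0.00195606 -0.28791689 -0.9576534 ] [-0.24  0.04  1.58  0.    1.51 -0.24]
board 4.6167 [ 0.46055183 -0.20602435  0.57735098] [ 7.58937605e-04 -2.87224066e-01 -9.57863122e-01] [-0.55  0.09  1.54  0.    1.52 -0.55]
```

View pics/mont.png

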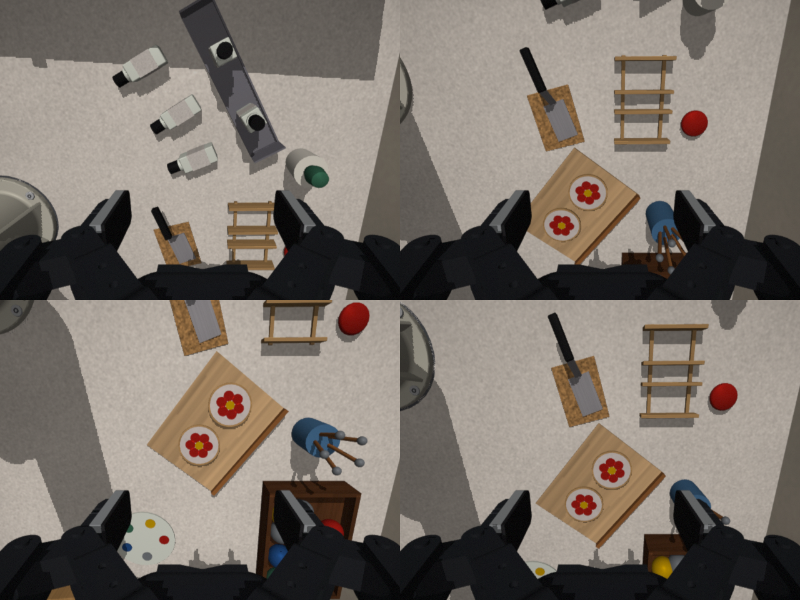

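```bash
python3 - <<'E'
import cv2
def crop(n,x,y,w,h,s,o):
    im=cv2.imread(f"pics/{n}.png")[y:y+h,x:x+w];im=cv2.resize(im,None,fx=s,fy=s,interpolation=cv2.INTER_CUBIC)
    for k in range(0,w,20): cv2.line(im,(int(k*s),0),(int(k*s),10 if k%100 else 20),(255,0,255),1)
    for k in range(0,h,20): cv2.line(im,(0,int(k*s)),(10,int(k*s)),(255,0,255),1)
    cv2.imwrite(f"pics/{o}.png",im)
crop("rack",180,60,320,200,2.5,"c_rack")
crop("board",220,80,260,240,2.5,"c_board")
crop("tray",160,0,320,240,2.5,"c_tray")
E
```

```text
(no output)
```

View pics/c_rack.png

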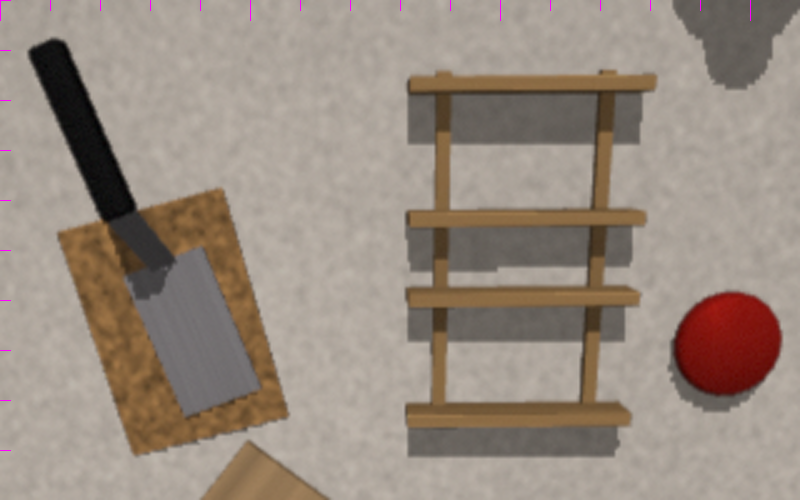

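View pics/c_board.png

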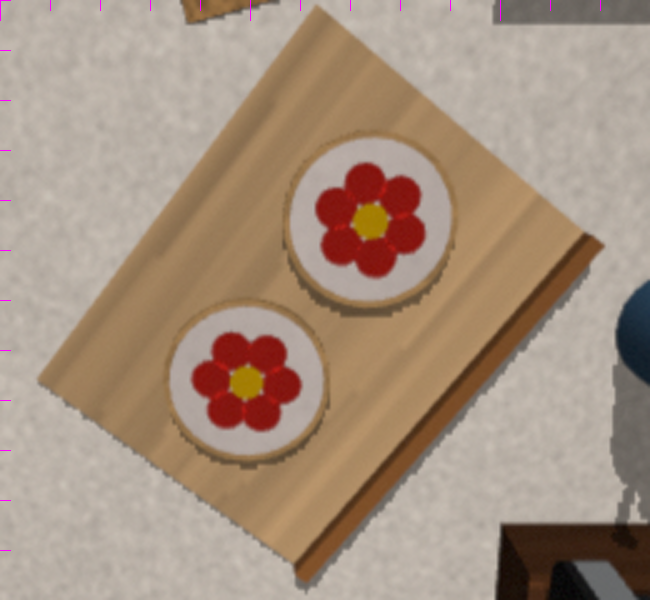

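View pics/c_tray.png

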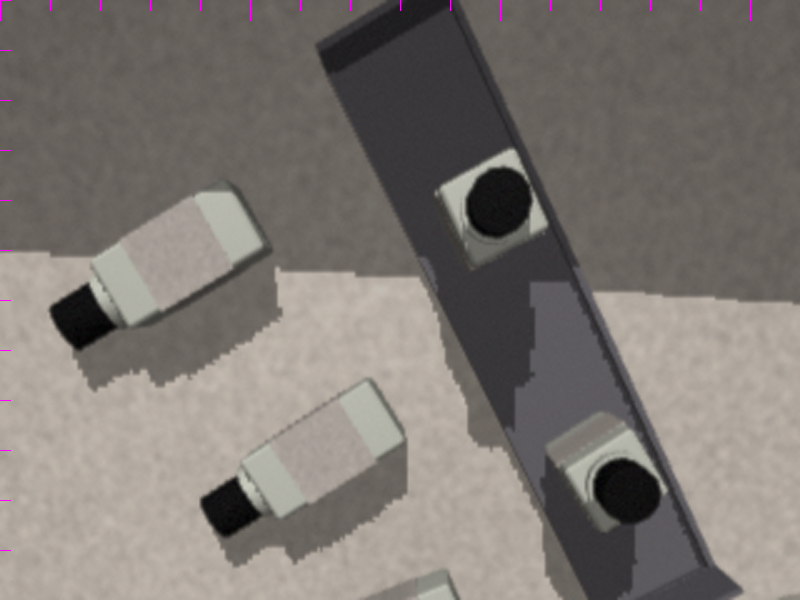

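```bash
cat >> h.py <<'E'
from scipy.optimize import least_squares
def fit(name,pts,pix,x0):
    "planar pose (x,y,yaw) of model points (x,y,world z) from pixels"
    pts=np.array(pts,float);pix=np.array(pix,float)
    def P(q):
        c,s=np.cos(q[2]),np.sin(q[2]);w=np.c_[q[0]+c*pts[:,0]-s*pts[:,1],q[1]+s*pts[:,0]+c*pts[:,1],pts[:,2]]
        return np.array([proj(name,k) for k in w])
    r=least_squares(lambda q:(P(q)-pix).ravel(),x0)
    return r.x,np.abs(r.fun).max(),np.sqrt((r.fun**2).mean())
def flowers(name):
    "centroids of the two red flowers"
    im=cv2.imread(f"pics/{name}.png").astype(int)
    m=((im[:,:,2]>90)&(im[:,:,1]<50)&(im[:,:,0]<60)|((im[:,:,2]>120)&(im[:,:,1]>90)&(im[:,:,0]<50))).astype(np.uint8)
    m=cv2.morphologyEx(m,cv2.MORPH_CLOSE,np.ones((7,7)))
    n,l,s,c=cv2.connectedComponentsWithStats(m);return [(tuple(c[i].round(2)),tuple(s[i][2:])) for i in range(1,n) if s[i][4]>250]
E
python3 - <<'E'
from h import *
f=lambda L,ox,oy:[(ox+a/2.5-.3,oy+b/2.5-.3) for a,b in L]
M=lambda q:(np.r_[q[0][:2].round(4),q[0][2].round(4)],"err",round(q[1],2),round(q[2],2))
rk=f([(409,84.5),(656,82.5),(407,219),(646,217.5),(407,298),(640,297.5),(406,418),(629,418)],180,60)
print("rack",M(fit("rack",[(s*.065,y,.03) for y in (.092,.022,-.022,-.092) for s in (-1,1)],rk,[.65,-.06,0])))
mt=f([(222,187),(58,233),(135,456),(288,416)],180,60)
print("mat",M(fit("rack",[(-.07,.05,.003),(-.07,-.05,.003),(.07,-.05,.003),(.07,.05,.003)],mt,[.45,-.09,-1.27])))
sp=f([(205,248),(260,388),(187,417),(130,275),(119,214),(47,46)],180,60)
print("spat",M(fit("rack",[(-.045,.025,.0055),(.045,.025,.0055),(.045,-.025,.0055),(-.045,-.025,.0055),(-.075,0,.061),(-.165,0,.061)],sp,[.45,-.09,-1.2])))
bd=f([(317,5),(38,381),(603,243),(303,581)],220,80)
print("board",M(fit("board",[(-.105,.135,.006),(-.105,-.135,.006),(.105,.135,.021),(.105,-.135,.021)],bd,[.48,-.34,-.65])))
F={n:flowers(n) for n in("rack","rack2","board","top0")}
for n in F: print(n,F[n],[onz(n,a[0],.016).round(4) for a in F[n]])
E
```

```text
rack (array([ 0.6521, -0.0422,  0.0064]), 'err', np.float64(0.69), np.float64(0.32))
mat (array([ 0.4518, -0.0854, -1.3112]), 'err', np.float64(0.73), np.float64(0.36))
spat (array([ 0.4633, -0.0889, -1.2162]), 'err', np.float64(1.72), np.float64(0.97))
board (array([ 0.4909, -0.326 , -0.6627]), 'err', np.float64(1.29), np.float64(0.75))
rack [((np.float64(471.31), np.float64(196.19)), (np.int32(40), np.int32(39), np.int32(1246))), ((np.float64(300.23), np.float64(308.3)), (np.int32(39), np.int32(36), np.int32(972))), ((np.float64(258.22), np.float64(360.4)), (np.int32(38), np.int32(31), np.int32(830)))] [array([ 0.7759, -0.0908,  0.016 ]), array([ 0.5239, -0.2717,  0.016 ]), array([ 0.4527, -0.3674,  0.016 ])]
rack2 [((np.float64(518.14), np.float64(153.32)), (np.int32(42), np.int32(40), np.int32(1341))), ((np.float64(338.77), np.float64(272.19)), (np.int32(40), np.int32(38), np.int32(1050))), ((np.float64(293.94), np.float64(327.44)), (np.int32(39), np.int32(32), np.int32(914))), ((np.float64(421.5), np.float64(429.02)), (np.int32(28), np.int32(30), np.int32(612)))] [array([ 0.7758
[... 694 characters left out ...]
nt32(24), np.int32(23), np.int32(422))), ((np.float64(582.12), np.float64(164.2)), (np.int32(25), np.int32(21), np.int32(413))), ((np.float64(622.89), np.float64(178.2)), (np.int32(35), np.int32(56), np.int32(988))), ((np.float64(562.65), np.float64(217.99)), (np.int32(23), np.int32(19), np.int32(341))), ((np.float64(441.98), np.float64(275.88)), (np.int32(25), np.int32(24), np.int32(414))), ((np.float64(483.52), np.float64(308.03)), (np.int32(24), np.int32(25), np.int32(431)))] [array([ 0.7756, -0.093 ,  0.016 ]), array([ 0.7921, -0.5952,  0.016 ]), array([ 0.7612, -0.6894,  0.016 ]), array([ 0.6648, -0.5486,  0.016 ]), array([ 0.5245, -0.2705,  0.016 ]), array([ 0.4535, -0.3658,  0.016 ])]
```

```bash
python3 - <<'E'
from h import *
c={}
for n,(x,y,w,h) in {"rack":(180,65,70,90),"rack2":(230,10,80,100)}.items():
    im=cv2.imread(f"pics/{n}.png")[y:y+h,x:x+w].max(2);m=(im<55).astype(np.uint8)
    k,l,s,ce=cv2.connectedComponentsWithStats(m);i=1+np.argmax(s[1:,4]);p=np.argwhere(l==i)[:,::-1].astype(np.float32)
    r=cv2.minAreaRect(p);b=cv2.boxPoints(r)+[x,y];c[n]=b;print(n,s[i],r[1:],b.round(1).tolist())
    L=[b[j] for j in range(4)];L.sort(key=lambda q:q[1]);e0=(L[0]+L[1])/2;e1=(L[2]+L[3])/2;c[n]=(e0,e1)
P=[tri([(n,c[n][k]) for n in c]) for k in(0,1)];print(np.round(P,4),np.linalg.norm(P[0]-P[1]))
d=P[1]-P[0];print("yaw",np.arctan2(d[1],d[0]))
E
```

```text
rack [  12   11   50   79 1198] ((88.31546783447266, 15.658858299255371), 65.02608489990234) [[189.5, 80.6], [203.7, 73.9], [241.0, 154.0], [226.8, 160.6]]
rack2 [   7   11   48   89 1286] ((95.95849609375, 14.292552947998047), 68.62937927246094) [[235.7, 24.8], [249.0, 19.6], [284.0, 109.0], [270.7, 114.2]]
[[ 0.404   0.0651  0.061 ]
 [ 0.4387 -0.0347  0.036 ]] 0.10855005342512963
yaw -1.2357912134002698
```

```bash
cat >> h.py <<'E'
def spat(blade,phi,z,off=(0.105,0)):
    "TCP pose for blade centre (x,y), heading phi, blade underside at z"
    c,s=np.cos(phi),np.sin(phi)
    return np.array([blade[0]-c*off[0]-s*off[1],blade[1]-s*off[0]+c*off[1],z+.048]),down(phi-np.pi/2)
E
python3 - <<'E'
from h import *
p,q=spat((.4625,-.0889),-1.222,.003)
hand.move_gripper(.085)
bot.reach(p+[0,0,.12],q); print(get_obs()["joint_pos"].round(2))
bot.servo_line(p+[0,0,.03],q); bot.servo_line(p,q,velocity=.08)
print(p,get_obs()["position"],get_obs()["wrist_force"].round(2))
hand.move_gripper(0,strength=110)
o=get_obs();print(o["gripper_width"],o["grip_force"],o["wrist_force"].round(2))
bot.servo_line(p+[0,0,.12],q,velocity=.12);bot.dwell(.2)
o=get_obs();print(o["time_s"],o["wrist_force"].round(2),o["gripper_width"],o["position"],o["orientation"])
shot("wrist","held")
E
```

```text
[ 0.02  0.15  2.11 -0.    0.88  2.81]
[0.42661448 0.0097774  0.051     ] [0.42674587 0.009786   0.05121967] [0.55 0.17 0.27]
0.01617851298643494 107.24735498428345 [-0.77  1.01  4.61]
10.9167 [-0.44  0.43 -1.37] 0.016088644108582878 [0.42624895 0.00977267 0.17041318] [ 8.19081649e-01 -5.73676624e-01 -5.02739824e-04  3.61387049e-04]
```

View pics/held.png

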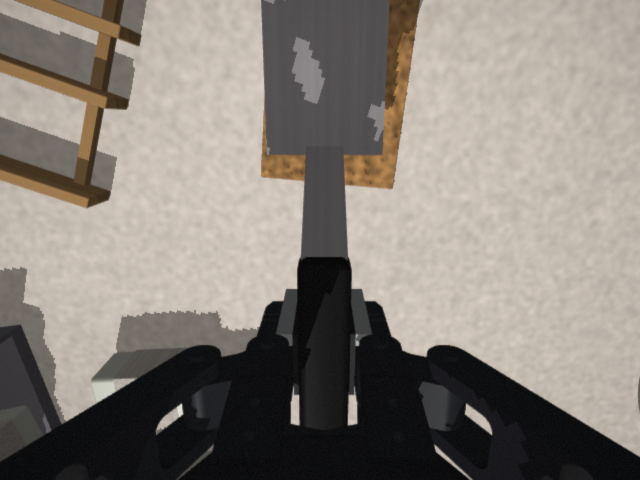

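```bash
python3 - <<'E'
from h import *
o=dict(p=[0.42624895,0.00977267,0.17041318],q=[8.19081649e-01,-5.73676624e-01,-5.02739824e-04,3.61387049e-04])
T=R.from_quat(o["q"])
K,V=cal("held");print(T.inv().apply(-V[:3,:3].T@V[:3,3]-o["p"]))
for z in (.120,.125,.130):
    Q=[T.inv().apply(onz("held",p,z)-o["p"]) for p in((267,154.5),(383.5,153.5),(262,0),(389,0))]
    print(z,np.round(Q,4).tolist(),"w rear",np.linalg.norm(Q[0]-Q[1]).round(4),"w far",np.linalg.norm(Q[2]-Q[3]).round(4))
E
```

```text
[ 7.30837740e-02  2.65948478e-05 -1.27628247e-01]
0.12 [[0.0583, -0.0254, 0.0504], [0.0588, 0.0268, 0.0504], [0.1194, -0.0249, 0.0503], [0.1194, 0.0262, 0.0504]] w rear 0.0522 w far 0.0512
0.125 [[0.0587, -0.0247, 0.0454], [0.0592, 0.026, 0.0454], [0.1181, -0.0242, 0.0453], [0.1181, 0.0255, 0.0454]] w rear 0.0507 w far 0.0497
0.13 [[0.0591, -0.024, 0.0404], [0.0596, 0.0253, 0.0404], [0.1168, -0.0235, 0.0403], [0.1168, 0.0248, 0.0404]] w rear 0.0492 w far 0.0483
```

```bash
cat >> h.py <<'E'
BOARD=np.array([.4909,-.326,-.6627]);RACK=np.array([.6521,-.0422,.0064]);MAT=np.array([.4518,-.0854,-1.3112])
def w(F,x,y): c,s=np.cos(F[2]),np.sin(F[2]);return np.array([F[0]+c*x-s*y,F[1]+s*x+c*y])
def inv(F,p): c,s=np.cos(F[2]),np.sin(F[2]);d=np.asarray(p)[:2]-F[:2];return np.array([c*d[0]+s*d[1],-s*d[0]+c*d[1]])
def spf(ctr,phi,z,pitch=0.,ref=.045,fwd=.104):
    "TCP pose: blade centre over ctr, underside at x=ref of the blade at height z, nose down by pitch"
    Rm=R.from_euler("ZY",[phi,pitch]);base=R.from_quat(down(-np.pi/2))
    f=np.array([ctr[0]+np.cos(phi)*ref,ctr[1]+np.sin(phi)*ref,z])
    return f-Rm.apply([fwd+ref,0,-.0482]),(Rm*base).as_quat()
E
python3 - <<'E'
from h import *
yb=inv(BOARD,(.5242,-.271));print(yb)
phi=BOARD[2];d=.02
P=lambda x,z,pt=d:spf(w(BOARD,x,yb[1]),phi,z,pt)
for x in np.arange(-.118,.045,.02):
    assert kinematics.solve_ik(*P(x,.006)) is not None
p,q=P(-.118,.10);bot.reach(p,q)
for z in (.02,.009,.0075,.0065,.0058):
    bot.servo_line(*P(-.118,z),velocity=.06 if z<.02 else .15);bot.dwell(.05);print(z,get_obs()["wrist_force"].round(2))
print(get_obs()["time_s"],get_obs()["position"],P(-.118,.0058)[0])
E
```

```text
[-0.0075871   0.06384611]
0.02 [ 0.26  0.33 -1.42]
0.009 [ 0.4  -0.17 -1.22]
0.0075 [-0.27 -0.21 -0.38]
0.0065 [-0.37  0.3  -1.4 ]
0.0058 [-1.41  0.7   0.31]
13.9 [ 0.35596196 -0.1396993   0.05697874] [ 0.35595443 -0.13969437  0.05697016]
```

```bash
python3 - <<'E'
from h import *
yb=inv(BOARD,(.5242,-.271));phi=BOARD[2];d=.02
P=lambda x,z,pt=d:spf(w(BOARD,x,yb[1]),phi,z,pt)
u=np.array([np.cos(phi),np.sin(phi)])
for x in (-.09,-.06,-.04,-.02,0,.01,.02,.03,.04):
    bot.servo_line(*P(x,.006),velocity=.06);f=get_obs()["wrist_force"];print(x,"push",(-f[:2]@u).round(2),"z",f[2].round(2))
    if -f[:2]@u>25: break
print(get_obs()["time_s"])
shot("wrist","under1")
shot("top","under1t")
E
```

```text
-0.09 push -0.52 z 0.63
-0.06 push -0.78 z -0.35
-0.04 push -0.96 z -1.18
-0.02 push 0.03 z -1.73
0 push 0.03 z -0.63
0.01 push -0.27 z -2.1
0.02 push -0.26 z -1.64
0.03 push 0.09 z -1.56
0.04 push 0.75 z 0.23
17.8833
```

View pics/under1.png

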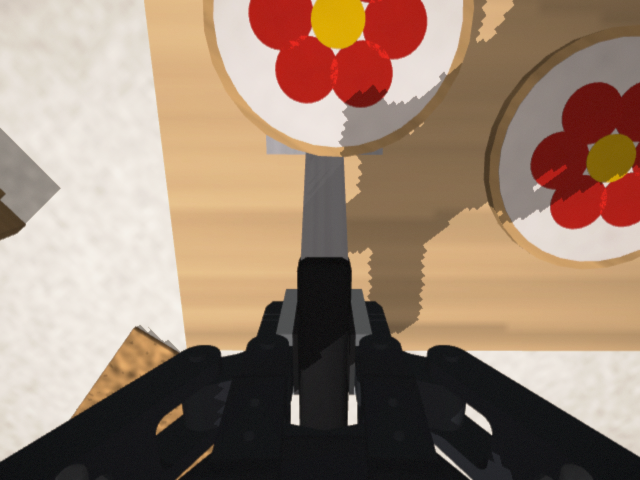

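```bash
cat >> h.py <<'E'
def yellow(name):
    "yellow flower centre nearest the blade line"
    im=cv2.imread(f"pics/{name}.png").astype(int)
    m=((im[:,:,2]>120)&(im[:,:,1]>90)&(im[:,:,0]<60)).astype(np.uint8)
    n,l,s,c=cv2.connectedComponentsWithStats(m);L=[(c[i],s[i]) for i in range(1,n) if s[i][4]>150]
    return min(L,key=lambda t:abs(t[0][0]-325))
def discoff(name,o):
    "roundel centre in spatula frame (blade centre, x fwd, y left), level blade"
    c,s=yellow(name);T=R.from_quat(o["orientation"]);z=o["position"][2]-.0482+.0125
    v=T.inv().apply(onz(name,c,z)-o["position"]);return np.array([v[0]-.104,-v[1]]),c.round(1),s
E
python3 - <<'E'
from h import *
yb=inv(BOARD,(.5242,-.271));phi=BOARD[2]
P=lambda x,z,pt=0:spf(w(BOARD,x,yb[1]),phi,z,pt,ref=0)
bot.servo_line(*P(.04,.0068),velocity=.03);print(get_obs()["wrist_force"].round(2))
bot.servo_line(*P(.035,.012),velocity=.03)
bot.servo_line(*P(.030,.06),velocity=.06);bot.dwell(.3)
o=get_obs();print(o["time_s"],o["wrist_force"].round(2))
shot("wrist","lift1");print(discoff("lift1",o))
E
```

```text
[ 0.35  0.58 -1.81]
19.8833 [-0.72 -0.07 -1.78]
(array([ 0.00429251, -0.00500743]), array([337.5,  22.2]), array([ 311,    0,   54,   50, 2232], dtype=int32))
```

View pics/lift1.png

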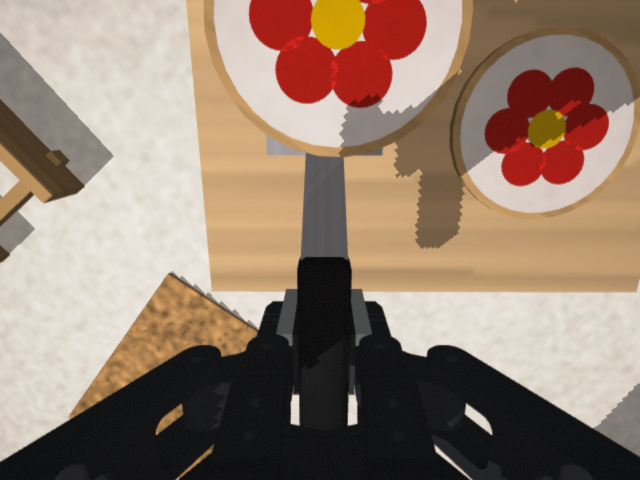

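```bash
python3 - <<'E'
from h import *
o=get_obs();p=o["position"]
bot.servo_line(p+[0,0,.06],velocity=.1)
phi=RACK[2];B=w(RACK,-.004,.057+.002)
Q=lambda z,dx=0:spf(w(RACK,-.004+dx,.059),phi,z,0,ref=0)
bot.servo_line(*Q(.12,-.03),velocity=.12);bot.servo_line(*Q(.06),velocity=.1);bot.dwell(.2)
o=get_obs();shot("wrist","over1");print(discoff("over1",o),o["time_s"],o["wrist_force"].round(2))
shot("top","over1t")
E
```

```text
(array([ 0.00452172, -0.00495773]), array([337.6,  22.1]), array([ 311,    0,   54,   50, 2227], dtype=int32)) 23.9333 [-0.43  0.38 -1.17]
```

View pics/over1.png

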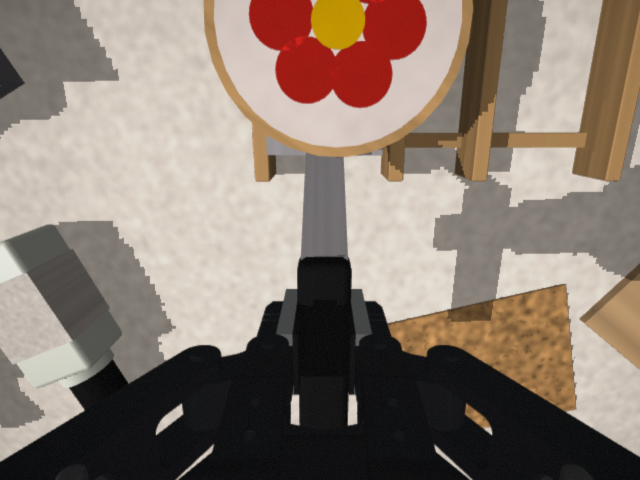

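```bash
python3 - <<'E'
from h import *
for y in (.096,.088,.026,.018,-.018,-.026): print(y,proj("over1",[*w(RACK,-.065,y),.03]).round(1),proj("over1",[*w(RACK,-.065,y),.0]).round(1))
E
```

```text
0.096 [254.1 180.3] [262.6 173. ]
0.088 [269.2 180.3] [275.8 173. ]
0.026 [386.3 180.4] [378.6 173.1]
0.018 [401.4 180.5] [391.9 173.2]
-0.018 [469.4 180.5] [451.6 173.2]
-0.026 [484.5 180.6] [464.8 173.2]
```

```bash
python3 -c "
import cv2
im=cv2.imread('pics/over1.png')[120:200,240:640];cv2.imwrite('pics/c_over1.png',cv2.resize(im,None,fx=2,fy=2,interpolation=cv2.INTER_CUBIC))"
```

```text
(no output)
```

View pics/c_over1.png

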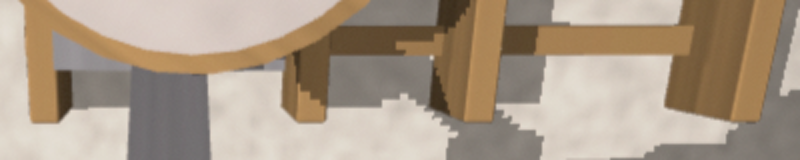

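```bash
python3 - <<'E'
from h import *
phi=RACK[2]
Q=lambda z,dx=0:spf(w(RACK,-.004+dx,.058),phi,z,0,ref=0)
for z in (.034,.028,.023,.018):
    bot.servo_line(*Q(z),velocity=.05);print(z,get_obs()["wrist_force"].round(2))
for dx in (-.04,-.08,-.125,-.15):
    bot.servo_line(*Q(.018,dx),velocity=.08);print(dx,get_obs()["wrist_force"].round(2))
bot.servo_line(*Q(.12,-.15),velocity=.15)
shot("wrist","left1");shot("top","left1t");print(get_obs()["time_s"],flowers("left1"))
for n in("left1","left1t"):
  for c,s in flowers(n): print(n,s,inv(RACK,onz(n,c,.04)).round(4),inv(BOARD,onz(n,c,.016)).round(4))
E
```

```text
0.034 [-0.39  1.22 -1.39]
0.028 [ 0.33  0.27 -1.9 ]
0.023 [ 0.77  0.12 -1.21]
0.018 [ 0.32  1.01 -1.46]
-0.04 [ 0.39 -0.13 -0.52]
-0.08 [-0.27 -0.66 -1.71]
-0.125 [ 0.05 -0.43 -1.66]
-0.15 [-0.56 -0.23 -0.81]
28.8667 []
left1t (np.int32(23), np.int32(23), np.int32(409)) [ 0.1187 -0.0501] [0.0819 0.3587]
left1t (np.int32(26), np.int32(22), np.int32(419)) [ 0.1313 -0.5422] [ 0.4033 -0.0269]
left1t (np.int32(36), np.int32(57), np.int32(1016)) [ 0.1005 -0.6341] [ 0.4367 -0.1198]
left1t (np.int32(26), np.int32(24), np.int32(415)) [0.0032 0.0534] [-0.076   0.3684]
left1t (np.int32(24), np.int32(20), np.int32(349)) [ 0.0066 -0.4955] [ 0.274  -0.0684]
```

```bash
python3 - <<'E'
from h import *
phi=BOARD[2];yb=inv(BOARD,(.4530,-.3667));print(yb)
P=lambda x,z,pt=.02,ref=.045,y=yb[1]:spf(w(BOARD,x,y),phi,z,pt,ref)
for x in np.arange(-.13,.045,.02): assert kinematics.solve_ik(*P(x,.006)) is not None,x
bot.reach(*P(-.125,.13)); bot.servo_line(*P(-.125,.03));o=get_obs()
shot("wrist","pre2")
n="pre2";c,s=yellow(n);g=onz(n,c,.016);print(c,inv(BOARD,g));y2=inv(BOARD,g)[1]
if abs(y2-yb[1])<.006: yb[1]=y2
bot.servo_line(*P(-.117,.008,y=yb[1]),velocity=.1)
u=np.array([np.cos(phi),np.sin(phi)])
for x in (-.09,-.06,-.04,-.02,0,.01,.02,.03,.04):
    bot.servo_line(*P(x,.006,y=yb[1]),velocity=.06);f=get_obs()["wrist_force"];print(x,"push",(-f[:2]@u).round(2),"z",f[2].round(2))
    if -f[:2]@u>25: break
bot.servo_line(*P(.04,.0068,0,0,yb[1]),velocity=.03)
bot.servo_line(*P(.035,.012,0,0,yb[1]),velocity=.03)
bot.servo_line(*P(.030,.06,0,0,yb[1]),velocity=.06);bot.dwell(.3)
o=get_obs();print(o["time_s"],o["wrist_force"].round(2))
shot("wrist","lift2");print(discoff("lift2",o))
E
```

```text
[-0.00483728 -0.05540308]Traceback (most recent call last):
  File "<stdin>", line 7, in <module>
  File "h.py", line 57, in yellow
    return min(L,key=lambda t:abs(t[0][0]-325))
ValueError: min() iterable argument is empty
```

```bash
sed -i 's/m=((im\[:,:,2\]>120)&(im\[:,:,1\]>90)&(im\[:,:,0\]<60)).astype/m=((im[:,:,2]>40)\&(im[:,:,1]>.6*im[:,:,2])\&(im[:,:,0]<.3*im[:,:,2])).astype/' h.py
python3 - <<'E'
from h import *
n="pre2"
im=cv2.imread("pics/pre2.png")
try:
    c,s=yellow(n);g=onz(n,c,.016);print(c,s,inv(BOARD,g))
except Exception as e: print(e)
c,s=yellow("lift1");print(c,s)
cv2.imwrite("pics/pre2v.png",im)
E
```

```text
min() iterable argument is empty
[337.53438914  22.07013575] [ 311    0   54   49 2210]
```

View pics/pre2.png

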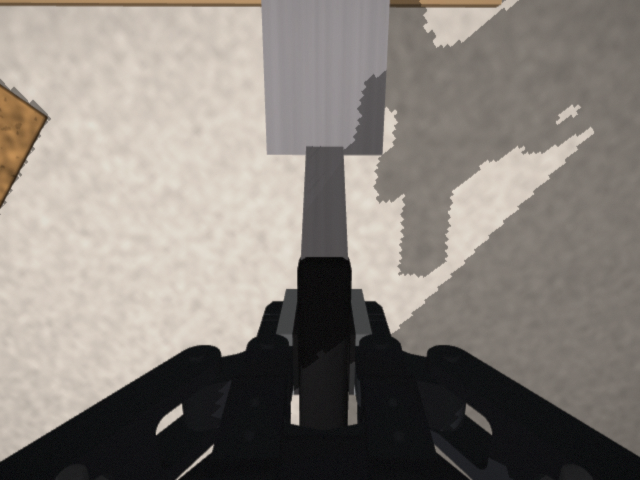

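```bash
python3 - <<'E'
from h import *
for n in("lift1","under1"):
    for c,s in flowers(n): print(n,c,s,inv(BOARD,onz(n,c,.016)).round(4))
print(inv(BOARD,onz("lift1",(547,129),.016)), inv(BOARD,onz("under1",(611,157),.016)))
phi=BOARD[2];yb=np.array([-.0048,-.0554])
P=lambda x,z,pt=.02,ref=.045,y=yb[1]:spf(w(BOARD,x,y),phi,z,pt,ref)
bot.servo_line(*P(-.117,.008,y=yb[1]),velocity=.1)
u=np.array([np.cos(phi),np.sin(phi)])
for x in (-.09,-.06,-.04,-.02,0,.01,.02,.03,.04):
    bot.servo_line(*P(x,.006,y=yb[1]),velocity=.06);f=get_obs()["wrist_force"];print(x,"push",(-f[:2]@u).round(2),"z",f[2].round(2))
    if -f[:2]@u>25: break
bot.servo_line(*P(.04,.0068,0,0,yb[1]),velocity=.03)
bot.servo_line(*P(.035,.012,0,0,yb[1]),velocity=.03)
bot.servo_line(*P(.030,.06,0,0,yb[1]),velocity=.06);bot.dwell(.3)
o=get_obs();print(o["time_s"],o["wrist_force"].round(2))
shot("wrist","lift2");print(discoff("lift2",o))
E
```

```text
lift1 (np.float64(337.64), np.float64(44.19)) (np.int32(176), np.int32(107), np.int32(14089)) [0.0362 0.0568]
lift1 (np.float64(546.43), np.float64(125.97)) (np.int32(123), np.int32(117), np.int32(10144)) [-0.0039 -0.0566]
under1 (np.float64(337.79), np.float64(44.01)) (np.int32(176), np.int32(107), np.int32(14066)) [0.0379 0.0585]
under1 (np.float64(593.76), np.float64(157.99)) (np.int32(109), np.int32(145), np.int32(12220)) [-0.0057 -0.0502]
[-0.00550724 -0.05717089] [-0.00523727 -0.05739737]
-0.09 push -0.45 z 0.05
-0.06 push -0.31 z -0.59
-0.04 push -1.26 z -0.7
-0.02 push -1.25 z -0.35
0 push -0.78 z -1.18
0.01 push -0.36 z -1.17
0.02 push 0.14 z -0.9
0.03 push 0.13 z -1.28
0.04 push 1.93 z 0.8
37.0333 [-0.11  0.28 -2.48]
(array([0.0043697 , 0.00176717]), array([319.5,  22.1]), array([ 293,    0,   54,   49, 2213], dtype=int32))
```

```bash
python3 - <<'E'
from h import *
o=get_obs();p=o["position"]
bot.servo_line(p+[0,0,.06],velocity=.1)
phi=RACK[2]
Q=lambda z,dx=0:spf(w(RACK,-.004+dx,-.0585),phi,z,0,ref=0)
bot.servo_line(*Q(.12,-.03),velocity=.12);bot.servo_line(*Q(.06),velocity=.1);bot.dwell(.2)
o=get_obs();shot("wrist","over2");d=discoff("over2",o)[0];print(d)
assert abs(d[1])<.006 and abs(d[0])<.012
for z in (.034,.028,.023,.018):
    bot.servo_line(*Q(z),velocity=.05);print(z,get_obs()["wrist_force"].round(2))
for dx in (-.04,-.08,-.125,-.15):
    bot.servo_line(*Q(.018,dx),velocity=.08);print(dx,get_obs()["wrist_force"].round(2))
bot.servo_line(*Q(.12,-.15),velocity=.15)
shot("top","left2t");print(get_obs()["time_s"])
for c,s in flowers("left2t"): print(s,inv(RACK,onz("left2t",c,.04)).round(4))
E
```

```text
[0.0045162  0.00193822]
0.034 [-0.04 -0.09 -1.39]
0.028 [ 0.06  0.36 -0.74]
0.023 [-1.05 -1.06 -0.82]
0.018 [-0.79  0.05 -1.82]
-0.04 [ 0.15 -0.17 -0.88]
-0.08 [ 0.56  0.05 -0.56]
-0.125 [ 0.06 -0.39 -0.57]
-0.15 [-0.24 -0.61 -1.36]
45.925
(np.int32(24), np.int32(24), np.int32(418)) [ 0.1184 -0.0497]
(np.int32(26), np.int32(21), np.int32(410)) [ 0.1312 -0.5421]
(np.int32(35), np.int32(56), np.int32(997)) [ 0.1004 -0.6341]
(np.int32(26), np.int32(23), np.int32(414)) [0.0032 0.0535]
(np.int32(25), np.int32(24), np.int32(418)) [ 0.0031 -0.0565]
(np.int32(23), np.int32(19), np.int32(342)) [ 0.0069 -0.4955]
```

```bash
python3 - <<'E'
from h import *
phi=-1.22
Q=lambda z:spf(MAT[:2],phi,z,0,ref=0)
bot.reach(*Q(.10))
for z in (.02,.006,.0033): bot.servo_line(*Q(z),velocity=.08 if z>.006 else .03);print(z,get_obs()["wrist_force"].round(2))
hand.move_gripper(.06);p,q=Q(.0033)
bot.servo_line(p+[0,0,.15],q,velocity=.2)
print(get_obs()["time_s"],get_obs()["wrist_force"].round(2))
hand.move_gripper(.085)
for nm,p in {"trA":(.50,.26,.45),"trB":(.56,.20,.45),"ck":(.52,-.10,.45)}.items():
    bot.reach(p,down(0));shot("wrist",nm)
shot("top","trT")
im=cv2.imread("pics/trA.png");K,V=cal("trA")
cv2.imwrite("pics/mont2.png",cv2.resize(im[:300,100:500],(800,600),interpolation=cv2.INTER_CUBIC))
E
```

```text
0.02 [ 0.31  0.49 -0.71]
0.006 [ 1.16 -0.58 -1.7 ]
0.0033 [ 0.95 -0.37 -0.1 ]
50.6833 [0.11 0.58 0.26]
```

View pics/mont2.png

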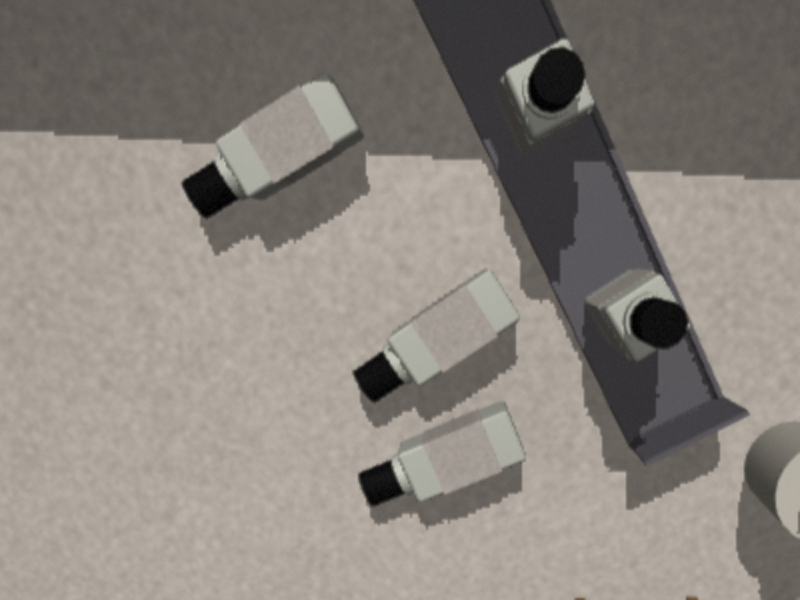

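```bash
cat >> h.py <<'E'
def dark(name,box,th=45,amin=100,amax=3000):
    x,y,X,Y=box;im=cv2.imread(f"pics/{name}.png")[y:Y,x:X].max(2);m=(im<th).astype(np.uint8)
    m=cv2.morphologyEx(m,cv2.MORPH_OPEN,np.ones((3,3)))
    n,l,s,c=cv2.connectedComponentsWithStats(m);out=[]
    for i in range(1,n):
        if amin<s[i][4]<amax:
            r=cv2.minAreaRect(np.argwhere(l==i)[:,::-1].astype(np.float32));out.append((np.array(r[0])+[x,y],np.round(r[1],1),round(r[2],1),int(s[i][4])))
    return out
E
python3 - <<'E'
from h import *
P1=onz("tray",(286.8,18),.06);P2=onz("tray",(457.2,236),.06);P3=onz("trA",(423,232),.06);P4=onz("trA",(474,205.5),.06)
print(np.round([P1,P2,P3,P4],4)[:,:2].tolist(),np.linalg.norm(P1-P3),np.linalg.norm(P3-P4),np.linalg.norm(P2-P4))
d=P1-P3;yaw=np.arctan2(d[1],d[0])-np.pi/2
C=(P1+P4)[:2]/2;print("lane",C,yaw, "wall yaw",np.arctan2(*(P4-P3)[[1,0]]))
L=np.r_[C,yaw]
print("rim px check left rim pts (crop trA)",inv(L,onz("trA",(100+490/2,150/2),.012)),inv(L,onz("trA",(100+620/2,440/2),.012)))
for n,b in(("trA",(100,0,500,300)),("trB",(60,0,500,330))):
    print(n)
    for c,s,a,A in dark(n,b): print(c.round(1),s,a,A,"z.02",onz(n,c,.02)[:2].round(4),"z.124 lane",inv(L,onz(n,c,.124)).round(4))
E
```

```text
[[0.4752, 0.4897], [0.7041, 0.2212], [0.6371, 0.1852], [0.7033, 0.2224]] 0.3448573729743443 0.07594729600068194 0.0014892043197061039
lane [0.58925594 0.35605145] 0.4888425271311112 wall yaw 0.5127623068789807
rim px check left rim pts (crop trA) [-0.03695042  0.05923644] [-0.04277835 -0.16524408]
trA
[377.6  39.7] [24.  32.2] 31.0 644 z.02 [0.5699 0.4325] z.124 lane [-0.0014  0.0664]
[204.   95.3] [21.6 19.1] 56.3 396 z.02 [0.3393 0.3648] z.124 lane [-0.1928  0.1058]
[429.  161.5] [23. 26.] 90.0 534 z.02 [0.6486 0.2771] z.124 lane [-0.0043 -0.0753]
[288.  188.8] [18. 18.] 56.3 316 z.02 [0.4489 0.2383] z.124 lane [-0.1624 -0.0269]
[289.5 241.7] [17.3 16.7] 68.2 283 z.02 [0.449  0.1586] z.124 lane [-0.1928 -0.0841]
trB
[152.9  46.2] [25.  19.9] 51.8 465 z.02 [0.3388 0.3646] z.124 lane [-0.1886  0.0905]
[379.5 106. ] [24. 25.] 90.0 519 z.02 [0.6363 0.2904] z.124 lane [-0.0033 -0.0764]
[243.1 145.6] [19.8 18.6] 53.1 357 z.02 [0.4484 0.2384] z.124 lane [-0.1581 -0.042 ]
[246.3 202.1] [18.3 17.4] 63.4 302 z.02 [0.4482 0.1583] z.124 lane [-0.1888 -0.0994]
[469.9 209.2] [21.7  9. ] 77.5 162 z.02 [0.7739 0.1473] z.124 lane [ 0.0409 -0.2317]
[222.  295.3] [60.4 13.5] 64.2 789 z.02 [0.4015 0.0105] z.124 lane [-0.2788 -0.1877]
[196. 317.] [24. 24.] 90.0 423 z.02 [ 0.3574 -0.0272] z.124 lane [-0.3249 -0.1979]
[451. 317.] [24. 24.] 90.0 422 z.02 [ 0.7626 -0.0277] z.124 lane [-0.0341 -0.353 ]
```

```bash
python3 - <<'E'
from h import *
for nm,lab,cap in(("A",(243,69),(.3390,.3647)),("B",(327,166),(.4487,.2384)),("C",(331,226.5),(.4486,.1585))):
    b=onz("trA",lab,.04)[:2];d=b-np.array(cap);print(nm,b.round(4),np.linalg.norm(d).round(4),"heading",np.arctan2(d[1],d[0]).round(3),"tri z")
print(tri([("trA",(204,95.3)),("trB",(152.9,46.2))]),tri([("trA",(288,188.8)),("trB",(243.1,145.6))]),tri([("trA",(289.5,241.7)),("trB",(246.3,202.1))]))
LANE=np.array([.589,.356,.495])
def tl(h,th,cap,ap=.0,flip=0):
    "tool quat: approach heading h, th below horizontal"
    z=np.array([np.cos(h)*np.cos(th),np.sin(h)*np.cos(th),-np.sin(th)]);y=np.array([-np.sin(h),np.cos(h),0])*(-1 if flip else 1)
    return R.from_matrix(np.c_[np.cross(y,z),y,z])
for nm,cap,h,sl in(("A",(.339,.3647),None,.128),("B",(.4487,.2384),None,-.005),("C",(.4486,.1585),None,-.1325)):
  for th in np.radians([30,35,40,45,50,55,60]):
    for fl in(0,1):
      r=[]
      hh={"A":.53,"B":.5,"C":.33}[nm]
      Rt=tl(hh,th,cap,0,fl);z=Rt.as_matrix()[:,2]
      p=np.array([*cap,.025])
      r.append(kinematics.solve_ik(p,Rt.as_quat()) is not None);r.append(kinematics.solve_ik(p-.08*z,Rt.as_quat()) is not None)
      r.append(kinematics.solve_ik(p+[0,0,.15],Rt.as_quat()) is not None)
      t=w(LANE,0,sl)
      for hf in (.495-.4,.495-.2,.495,.495+.2,.495+.4,.495+.6):
        Rf=tl(hf,th+np.pi/2,cap,0,fl);pf=np.array([*t,.112])
        r.append([kinematics.solve_ik(pf+[0,0,k],Rf.as_quat()) is not None for k in(0,.08)])
      print(nm,round(np.degrees(th)),fl,[int(np.all(k)) for k in r])
E
```

```text
A [0.3975 0.3952] 0.0659 heading 0.481 tri z
B [0.5047 0.273 ] 0.0658 heading 0.554 tri z
C [0.5106 0.1876] 0.0685 heading 0.439 tri z
[0.33919211 0.36462684 0.02040612] [0.44898406 0.23859665 0.02226536] [0.44903398 0.15918988 0.02277605]
A 30 0 [1, 0, 1, 1, 1, 1, 1, 1, 1]
A 30 1 [1, 0, 1, 1, 1, 1, 1, 1, 1]
A 35 0 [1, 1, 1, 1, 1, 1, 1, 1, 1]
A 35 1 [1, 1, 1, 1, 1, 1, 1, 1, 1]
A 40 0 [1, 1, 1, 1, 1, 1, 1, 1, 1]
A 40 1 [1, 1, 1, 1, 1, 1, 1, 1, 1]
A 45 0 [1, 1, 1, 1, 1, 1, 1, 1, 1]
A 45 1 [1, 1, 1, 1, 1, 1, 1, 1, 1]
A 50 0 [1, 1, 0, 1, 1, 1, 1, 1, 1]
A 50 1 [1, 1, 0, 1, 1, 1, 1, 1, 1]
A 55 0 [1, 1, 1, 1, 1, 1, 1, 1, 1]
A 55 1 [1, 1, 0, 1, 1, 1, 1, 1, 1]
A 60 0 [1, 0, 1, 1, 1, 1, 1, 1, 1]
A 60 1 [1, 0, 1, 1, 1, 1, 1, 1, 1]
B 30 0 [1, 0, 1, 1, 1, 1, 1, 1, 1]
B 30 1 [1, 0, 1, 1, 1, 1, 1, 1, 1]
B 35 0 [1, 0, 1, 1, 1, 1, 1, 1, 1]
B 35 1 [1, 0, 1, 1, 1, 1, 1, 1, 1]
B 40 0 [1, 0, 1, 1, 1, 1, 1, 1, 1]
B 40 1 [1, 0, 1, 1, 1, 1, 1, 1, 1]
B 45 0 [1, 1, 1, 1, 1, 1, 1, 1, 1]
B 45 1 [1, 1, 1, 1, 1, 1, 1, 1, 1]
B 50 0 [1, 1, 1, 1, 1, 1, 1, 1, 1]
B 50 1 [1, 1, 1, 1, 1, 1, 1, 1, 1]
B 55 0 [1, 1, 1, 1, 1, 1, 1, 1, 1]
B 55 1 [1, 1, 1, 1, 1, 1, 1, 1, 1]
B 60 0 [1, 1, 1, 1, 1, 1, 1, 1, 1]
B 60 1 [1, 1, 1, 1, 1, 1, 1, 1, 1]
C 30 0 [1, 0, 0, 1, 1, 1, 1, 1, 1]
C 30 1 [1, 0, 0, 1, 1, 1, 1, 1, 1]
C 35 0 [1, 0, 1, 1, 1, 1, 1, 1, 1]
C 35 1 [1, 0, 1, 1, 1, 1, 1, 1, 1]
C 40 0 [1, 0, 1, 1, 1, 1, 1, 1, 1]
C 40 1 [1, 0, 1, 1, 1, 1, 1, 1, 1]
C 45 0 [1, 0, 1, 1, 1, 1, 1, 1, 1]
C 45 1 [1, 0, 1, 1, 1, 1, 1, 1, 1]
C 50 0 [1, 1, 1, 1, 1, 1, 1, 1, 1]
C 50 1 [1, 1, 1, 1, 1, 1, 1, 1, 1]
C 55 0 [1, 1, 1, 1, 1, 1, 1, 1, 1]
C 55 1 [1, 1, 1, 1, 1, 1, 1, 1, 1]
C 60 0 [1, 1, 1, 1, 1, 1, 1, 1, 1]
C 60 1 [1, 1, 1, 1, 1, 1, 1, 1, 1]
```

```bash
cat >> h.py <<'E'
LANE=np.array([.589,.356,.495])
def tl(h,th,flip=0):
    z=np.array([np.cos(h)*np.cos(th),np.sin(h)*np.cos(th),-np.sin(th)]);y=np.array([-np.sin(h),np.cos(h),0])*(-1 if flip else 1)
    return R.from_matrix(np.c_[np.cross(y,z),y,z])
def findcaps(name,box=(60,0,520,290)):
    return [(onz(name,c,.0215)[:2],A) for c,s,a,A in dark(name,box)]
def bottle(cap,h,sl,th=np.radians(50),go=True,ztcp=.026,back=.003):
    hv=np.array([np.cos(h),np.sin(h),0]);zb=-hv
    best=None
    for fl in(0,1):
        Rt=tl(h,th,fl);p=np.array([*cap,ztcp])-back*hv
        Rb=R.from_matrix(np.c_[[0,0,1.],np.cross(zb,[0,0,1.]),zb]);ob=np.array([*cap,.02])-.105*zb
        rel=Rt.inv()*Rb;ro=Rt.inv().apply(ob-p)
        hf=np.array([np.cos(LANE[2]),np.sin(LANE[2]),0]);Rbf=R.from_matrix(np.c_[hf,np.cross([0,0,1.],hf),[0,0,1.]])
        Rf=Rbf*rel.inv()
        pf=lambda z,Rf=Rf,ro=ro:np.array([*w(LANE,0,sl),z])-Rf.apply(ro)
        zt=Rt.as_matrix()[:,2];zf=Rf.as_matrix()[:,2]
        pts=[(p-.07*zt,Rt),(p,Rt),(p+[0,0,.2],Rt),(pf(.18),Rf),(pf(.006),Rf),(pf(.006)-.09*zf,Rf)]
        J=[kinematics.solve_ik(a,b.as_quat()) for a,b in pts]
        if any(j is None for j in J): print("flip",fl,"ik",[j is not None for j in J]);continue
        j0=get_obs()["joint_pos"];cost=sum(np.abs(j-j0).max() for j in J)
        if best is None or cost<best[0]: best=(cost,fl,pts,J)
    if best is None: return None
    print("flip",best[1],"cost",round(best[0],2))
    if not go: return best
    P=[(a,b.as_quat()) for a,b in best[2]]
    hand.move_gripper(.05)
    a,b=P[0];bot.reach(a+[0,0,.12],b);bot.servo_line(a,b,velocity=.2);bot.servo_line(*P[1],velocity=.08)
    print("at cap F",get_obs()["wrist_force"].round(1));hand.move_gripper(0,strength=80)
    print("width",get_obs()["gripper_width"]);bot.servo_line(*P[2],velocity=.15)
    print("lifted",get_obs()["wrist_force"].round(1),get_obs()["gripper_width"])
    return P
E
python3 - <<'E'
from h import *
bot.reach((.56,.20,.45),down(0));shot("wrist","trC")
for c,A in findcaps("trC"): print(c,A)
for nm,cap,h,sl in(("A",(.339,.3647),.481,.128),("B",(.4487,.2386),.554,-.005),("C",(.4488,.159),.439,-.1325)):
    b=bottle(cap,h,sl,go=False)
    if b: print(nm,np.round([x[0] for x in b[2]],3).tolist())
E
```

```text
[0.33953059 0.36459629] 466
[0.63603454 0.29002448] 516
[0.44870858 0.23850979] 357
[0.44859255 0.15858524] 306
[0.77373708 0.14738947] 164
[0.39277393 0.0372834 ] 311
flip 1 ik [True, True, False, True, True, True]
flip 0 cost 14.09
A [[0.296, 0.342, 0.08], [0.336, 0.363, 0.026], [0.336, 0.363, 0.226], [0.533, 0.471, 0.288], [0.533, 0.471, 0.114], [0.594, 0.504, 0.172]]
flip 1 cost 11.16
B [[0.408, 0.213, 0.08], [0.446, 0.237, 0.026], [0.446, 0.237, 0.226], [0.597, 0.354, 0.288], [0.597, 0.354, 0.114], [0.657, 0.387, 0.172]]
flip 1 cost 10.49
C [[0.405, 0.139, 0.08], [0.446, 0.158, 0.026], [0.446, 0.158, 0.226], [0.657, 0.242, 0.288], [0.657, 0.242, 0.114], [0.718, 0.275, 0.172]]
```

```bash
cat >> h.py <<'E'
def place(P):
    bot.reach(*P[3]);print("above",get_obs()["gripper_width"].round(4),get_obs()["time_s"])
    p,q=P[4]
    for k in (.03,.006,.002,0): bot.servo_line(p+[0,0,k],q,velocity=.12 if k>.02 else .04);print(k,get_obs()["wrist_force"].round(1),end=" ")
    hand.move_gripper(.05);bot.dwell(.2)
    bot.servo_line(*P[5],velocity=.1);print("rel",get_obs()["time_s"],get_obs()["wrist_force"].round(1))
    bot.servo_line(P[5][0]+[0,0,.1],P[5][1],velocity=.2)
E
python3 - <<'E'
from h import *
b=bottle((.4487,.1587),.439,-.1325,go=False);print(np.round(b[3],2).tolist())
P=bottle((.4487,.1587),.439,-.1325)
j=kinematics.solve_ik(*P[3]);print(get_obs()["joint_pos"].round(2),np.round(j,2))
import pickle;pickle.dump(P,open("P.pkl","wb"))
shot("scene","liftC")
E
```

```text
flip 1 cost 10.48
[[0.22, 0.36, 2.62, 2.86, 0.54, -1.5], [0.26, 0.57, 2.54, 2.95, 0.67, -1.56], [0.26, -0.09, 2.42, 0.79, 0.17, 0.64], [0.39, 0.96, 0.74, -0.11, 2.31, 1.43], [0.39, 1.1, 0.83, -0.09, 2.08, 1.46], [0.4, 1.21, 0.47, -0.1, 2.33, 1.44]]
flip 1 cost 10.48
at cap F [ 0.1 -0.4 -0.2]
width 0.02560660555049749
lifted [ 0.4 -0.3 -1.7] 0.025367294205831843
[ 0.26 -0.09  2.42  0.79  0.17  0.64] [ 0.39  0.96  0.74 -0.11  2.31  1.43]
```

```bash
python3 - <<'E'
from h import *
import pickle
P=pickle.load(open("P.pkl","rb"))
place(P)
bot.reach((.56,.20,.45),down(0));shot("wrist","trD");shot("top","trDt")
for c,s,a,A in dark("trD",(60,0,520,330)): print(c.round(1),A,onz("trD",c,.0215)[:2].round(4),"lane",inv(LANE,onz("trD",c,.124)).round(4))
E
```

```text
Traceback (most recent call last):
  File "h.py", line 103, in place
    bot.reach(*P[3]);print("above",get_obs()["gripper_width"].round(4),get_obs()["time_s"])
                                   ^^^^^^^^^^^^^^^^^^^^^^^^^^^^^^^^
AttributeError: 'float' object has no attribute 'round'
```

```bash
sed -i 's/get_obs()\["gripper_width"\].round(4)/get_obs()["gripper_width"]/' h.py; python3 - <<'E'
from h import *
import pickle
P=pickle.load(open("P.pkl","rb"))
place(P)
bot.reach((.56,.20,.45),down(0));shot("wrist","trD");shot("top","trDt")
for c,s,a,A in dark("trD",(60,0,520,330)): print(c.round(1),A,onz("trD",c,.0215)[:2].round(4),"lane",inv(LANE,onz("trD",c,.124)).round(4))
E
```

```text
above 0.025209687529381436 69.3917
0.03 [-0.3 -0.1 -1.8] 0.006 [-0.4  0.8 -1.1] 0.002 [ 2.  -0.2  4. ] 0 [ 2.   0.1 13.6] rel 73.6 [-0.1 -0.1 -0. ]
[153.5  46.7] 462 [0.3395 0.3643] lane [-0.1876  0.0917]
[380. 107.] 514 [0.6361 0.2902] lane [-0.0035 -0.0763]
[243.7 146.1] 352 [0.449  0.2387] lane [-0.1577 -0.0408]
[400.1 164.9] 748 [0.6676 0.2129] lane [-0.0108 -0.144 ]
[470.7 211.2] 152 [0.774  0.1463] lane [ 0.0397 -0.2329]
[219.2 298.3] 828 [0.3972 0.0071] lane [-0.2845 -0.1869]
[250. 311.] 509 [ 0.444  -0.0149] lane [-0.2595 -0.2208]
[397.5 311. ] 511 [ 0.6764 -0.0147] lane [-0.0927 -0.3106]
[426.6 317.7] 280 [ 0.7231 -0.0264] lane [-0.0637 -0.3371]
```

```bash
sed -i 's/(\.03,\.006,\.002,0)/(.03,.008,.004,.002)/' h.py; python3 - <<'E'
from h import *
b=bottle((.4489,.2386),.554,-.005,go=False);print(np.round(b[3],2).tolist())
P=bottle((.4489,.2386),.554,-.005)
place(P)
bot.reach((.56,.20,.45),down(0));shot("wrist","trE")
for c,s,a,A in dark("trE",(60,0,520,250)): print(c.round(1),s,A,onz("trE",c,.0215)[:2].round(4),"lane",inv(LANE,onz("trE",c,.124)).round(4))
E
```

```text
flip 1 cost 11.16
[[0.42, 0.37, 2.56, 2.95, 0.48, -1.51], [0.44, 0.57, 2.47, 3.01, 0.6, -1.55], [0.44, -0.03, 2.37, 0.62, 0.13, 0.86], [0.52, 0.95, 0.76, 0.03, 2.3, 1.61], [0.52, 1.09, 0.85, 0.02, 2.07, 1.6], [0.52, 1.2, 0.5, 0.03, 2.32, 1.61]]
flip 1 cost 11.16Traceback (most recent call last):
  File "<stdin>", line 3, in <module>
  File "h.py", line 97, in bottle
    a,b=P[0];bot.reach(a+[0,0,.12],b);bot.servo_line(a,b,velocity=.2);bot.servo_line(*P[1],velocity=.08)
                                      ~~~~~~~~~~~~~~^^^^^^^^^^^^^^^^^
workcell.IKError: the arm cannot follow that straight line within its joint ranges
```

```bash
cat > pt.py <<'E'
import re
s=open("h.py").read()
s=s.replace("bot.reach(a+[0,0,.12],b);bot.servo_line(a,b,velocity=.2);bot.servo_line(*P[1],velocity=.08)","bot.reach(a+[0,0,.12],b);mv(a,b,.2);mv(*P[1],.08)")
s=s.replace("bot.servo_line(*P[2],velocity=.15)","lift(P)")
s+='''
def mv(p,q,v):
    try: bot.servo_line(p,q,velocity=v)
    except bot.IKError: print("line refused -> reach");bot.reach(p,q)
def lift(P):
    p,q=P[1]
    for k in(.2,.12,.06):
        try: bot.servo_line(p+[0,0,k],q,velocity=.15);return
        except bot.IKError: print("lift",k,"refused")
'''
open("h.py","w").write(s)
E
python3 pt.py; python3 - <<'E'
from h import *
P=bottle((.4489,.2386),.554,-.005)
print(get_obs()["position"],get_obs()["joint_pos"].round(2),np.round(kinematics.solve_ik(*P[3]),2))
import pickle;pickle.dump(P,open("P.pkl","wb"))
E
```

```text
flip 1 cost 10.44
line refused -> reach
at cap F [-0.5 -0.4  0.1]
width 0.025492907687810984
lift 0.2 refused
lifted [-0.6 -0.2 -2.7] 0.025458275622910375
[0.44584889 0.23670232 0.14555794] [ 0.44  0.18  2.44  2.73  0.19 -1.25] [0.52 0.95 0.76 0.03 2.3  1.61]
```

```bash
python3 - <<'E'
from h import *
import pickle
P=pickle.load(open("P.pkl","rb"))
bot.reach(*P[2]);print(get_obs()["joint_pos"].round(2))
place(P)
bot.reach((.56,.20,.45),down(0));shot("wrist","trE")
for c,s,a,A in dark("trE",(60,0,520,250)): print(c.round(1),s,A,onz("trE",c,.0215)[:2].round(4),"lane",inv(LANE,onz("trE",c,.124)).round(4))
b=bottle((.3395,.3644),.481,.128,go=False);print(np.round(b[3],2).tolist())
E
```

```text
[ 0.44 -0.03  2.37  0.62  0.13  0.86]
above 0.02524036542852149 85.05
0.03 [ 0.   0.4 -2.1] 0.008 [ 0.   0.3 -2.2] 0.004 [ 0.7 -0.1 -2.5] 0.002 [0.5 1.1 1.1] rel 89.1917 [-1.2  0.5  0.3]
[352.  42.] [30. 24.] 624 [0.5963 0.37  ] lane [-0.0011 -0.0036]
[153.6  46.8] [25.1 19.8] 464 [0.3393 0.3644] lane [-0.1877  0.0919]
[380.5 107.5] [23. 25.] 512 [0.6365 0.2898] lane [-0.0034 -0.0767]
[399.3 165.5] [27.8 50.4] 749 [0.6662 0.2124] lane [-0.012  -0.1438]
[470.7 210.8] [22.6  9.2] 156 [0.7736 0.1472] lane [ 0.0398 -0.2321]
flip 1 ik [True, True, False, True, True, True]
flip 0 cost 14.09
[[1.14, 0.37, 2.53, 4.05, 0.52, 1.27], [1.05, 0.57, 2.45, 3.8, 0.6, 1.46], [1.05, -0.01, 2.36, -1.11, 0.4, -0.04], [0.66, 0.98, 0.7, 0.18, 2.32, -1.34], [0.66, 1.12, 0.8, 0.15, 2.09, -1.39], [0.65, 1.24, 0.42, 0.17, 2.35, -1.35]]
```

```bash
python3 - <<'E'
from h import *
cap=(.3394,.3644);h=.481;th=np.radians(50);hv=np.array([np.cos(h),np.sin(h),0]);Rt=tl(h,th,1);q=Rt.as_quat();z=Rt.as_matrix()[:,2]
p=np.array([*cap,.026])-.003*hv
for nm,a in(("pre+.12",p-.07*z+[0,0,.12]),("pre+.05",p-.07*z+[0,0,.05]),("pre",p-.07*z),("p",p),("p+.06",p+[0,0,.06]),("p+.1",p+[0,0,.1]),("p+.14",p+[0,0,.14])):
    j=kinematics.solve_ik(a,q);print(nm,None if j is None else np.round(j,2))
for t in (60,70,80,90):
    j=kinematics.solve_ik(p+[.02,.02,.28],tl(h,np.radians(t),1).as_quat());print(t,None if j is None else np.round(j,2))
E
```

```text
pre+.12 [ 1.14 -0.02  2.45 -1.29  0.42 -2.91]
pre+.05 [ 1.14  0.2   2.5   4.39  0.43 -2.25]
pre [ 1.14  0.37  2.53  4.05  0.52 -1.87]
p [ 1.05  0.57  2.45  3.8   0.6  -1.69]
p+.06 [ 1.05  0.37  2.45  4.04  0.46 -1.96]
p+.1 [ 1.05  0.25  2.43  4.31  0.39 -2.26]
p+.14 None
60 [ 0.96 -0.08  2.11 -0.38  0.67  2.3 ]
70 [ 0.91 -0.02  2.   -0.19  0.85  2.1 ]
80 [ 0.86  0.06  1.89 -0.07  1.04  1.98]
90 [ 0.82  0.14  1.78 -0.    1.22  1.91]
```

```bash
python3 - <<'E'
from h import *
import pickle
cap=(.3394,.3644);h=.481;th=np.radians(50);hv=np.array([np.cos(h),np.sin(h),0]);Rt=tl(h,th,1);q=Rt.as_quat();z=Rt.as_matrix()[:,2]
p=np.array([*cap,.026])-.003*hv
zb=-hv;Rb=R.from_matrix(np.c_[[0,0,1.],np.cross(zb,[0,0,1.]),zb]);ob=np.array([*cap,.02])-.105*zb
ro=Rt.inv().apply(ob-p);hf=np.array([np.cos(LANE[2]),np.sin(LANE[2]),0])
Rf=R.from_matrix(np.c_[hf,np.cross([0,0,1.],hf),[0,0,1.]])*(Rt.inv()*Rb).inv();zf=Rf.as_matrix()[:,2]
pf=lambda k:np.array([*w(LANE,0,.128),k])-Rf.apply(ro)
qf=Rf.as_quat();P=[None,None,None,(pf(.18),qf),(pf(.006),qf),(pf(.006)-.09*zf,qf)]
pickle.dump(P,open("P.pkl","wb"))
hand.move_gripper(.06)
bot.goto_joints([1.0,-.1,2.1,0,.05,2.2]);print(get_obs()["position"])
bot.goto_joints([1.1,0.,2.3,4.2,.05,-2.02])
bot.reach(p-.07*z+[0,0,.05],q);print(get_obs()["joint_pos"].round(2))
mv(p-.07*z,q,.15);mv(p,q,.08);print(get_obs()["wrist_force"].round(1))
hand.move_gripper(0,strength=80);print(get_obs()["gripper_width"])
mv(p+[0,0,.09],q,.12);print(get_obs()["joint_pos"].round(2),get_obs()["wrist_force"].round(1))
j=get_obs()["joint_pos"];s=j[3]+j[5]
bot.goto_joints([1.0,-.1,2.1,j[3],.05,j[5]]);bot.goto_joints([1.0,-.1,2.1,0,.05,s])
print(get_obs()["position"],get_obs()["gripper_width"],get_obs()["time_s"],np.round(kinematics.solve_ik(*P[3]),2))
E
```

```text
[0.35443504 0.55404309 0.45048166]
[ 1.14  0.2   2.5   4.39  0.43 -2.25]
[ 0.  -0.6 -0.6]
0.025370307953258998
[ 1.05  0.28  2.44  4.23  0.4  -2.17] [-0.8 -0.4 -1.5]
[0.35393521 0.55399419 0.45016565] 0.025433285300229005 105.2833 [0.66 0.98 0.7  0.18 2.32 1.8 ]
```

```bash
python3 - <<'E'
from h import *
import pickle
P=pickle.load(open("P.pkl","rb"));place(P)
bot.reach((.52,.30,.45),down(0));shot("wrist","trF")
for c,s,a,A in dark("trF",(60,0,520,250)): print(c.round(1),s,A,"lane",inv(LANE,onz("trF",c,.124)).round(4))
bot.reach((.50,-.12,.45),down(0));shot("wrist","fin2");print(get_obs()["time_s"])
for c,s in flowers("fin2"): print(s,inv(RACK,onz("fin2",c,.04)).round(4))
bot.goto_joints([1.175,0.353,1.633,0,1.155,0]);shot("top","finT");
a=cv2.imread("pics/trF.png")[:300,140:500];b=cv2.imread("pics/fin2.png")[:300,:520]
cv2.imwrite("pics/final.png",cv2.resize(np.hstack([a,b]),(800,273),interpolation=cv2.INTER_AREA))
t=cv2.imread("pics/finT.png")[170:350,80:420];t=cv2.resize(t,(618,327),interpolation=cv2.INTER_CUBIC)
im=np.zeros((600,800,3),np.uint8);im[:273]=cv2.imread("pics/final.png");im[273:,:618]=t;cv2.imwrite("pics/final.png",im)
E
```

```text
above 0.025107845803713984 107.2417
0.03 [-0.   0.2 -1. ] 0.008 [-0.8  0.3 -1.9] 0.004 [-0.  -0.3 -1.9] 0.002 [-0.2  0.3  2.9] rel 111.3833 [0.  0.8 0.2]
[315.5  20.5] [41. 55.] 1197 lane [-0.0128  0.1394]
[358.  80.] [26. 24.] 533 lane [-0.      0.0672]
[384.5 137.5] [23. 25.] 487 lane [-0.0011 -0.0007]
[410.  195.5] [26.2 21.9] 492 lane [-0.0034 -0.0743]
[431. 236.] [26.9 22.6] 509 lane [-0.0018 -0.1315]
114.9583
(np.int32(48), np.int32(54), np.int32(1790)) [0.0029 0.0541]
(np.int32(42), np.int32(42), np.int32(1371)) [ 0.1115 -0.0478]
(np.int32(46), np.int32(47), np.int32(1487)) [ 0.003  -0.0564]
(np.int32(29), np.int32(41), np.int32(620)) [ 0.1332 -0.5729]
```

View pics/final.png

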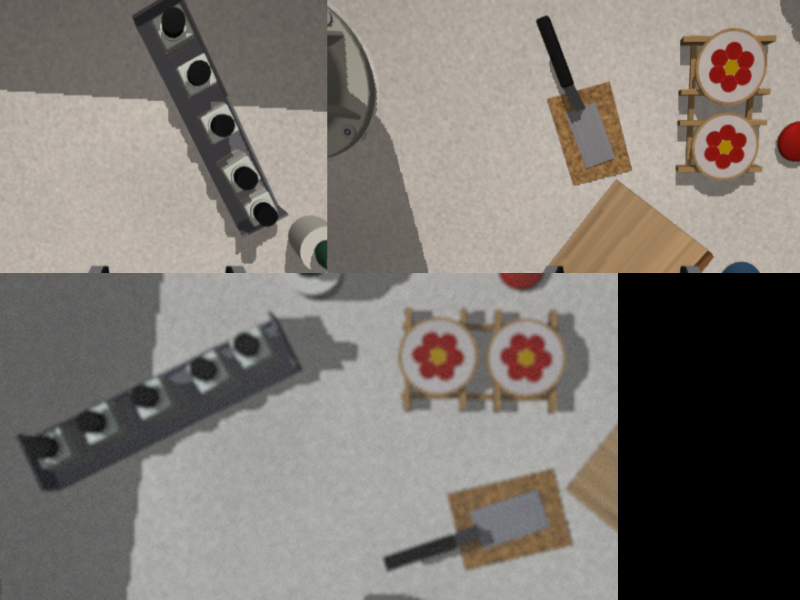

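The final picture shows five bottles standing in the tray (caps at lane y ≈ 0.13, 0.067, 0, −0.074 and −0.13 m). Both roundels lie on the slots, each within about 4 mm of its centre, and the spatula lies flat in the middle of the mat.

```bash
python3 -c "
from workcell import hand_in
print(hand_in())"
```

```text
the job is handed in; nothing more can be done
None
```

I handed the job in with both roundels on the rack slots, the spatula flat on its mat and all five bottles upright in the tray; the hand-in returned no verdict.

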